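# Stand the slumped binder up and close the row

### The arm

A 6-joint arm with a two-finger parallel gripper is mounted at the origin on the work surface. World frame = base frame: x ahead of the robot, y to its left, z up, the work surface at z = 0. Lengths are in m, angles in rad, forces in N, time in s.
With the tool pointing down it reaches from about 0.325 to 0.775 m from the base axis. Payload 5.5 kg.
Tool frame: the origin (TCP) lies at the very end of the fingers, on their centre line; the grasp point (between the pads) lies 19 mm behind it (r.grip_point_offset is the distance from the TCP to the grasp point, in m); y points along the fingers, z is the direction in which the jaws open and shut, and the axes are right-handed (so a half turn about y gives the same grasp; the last joint's range is limited). The gripper opens to 85 mm and grips with 20 to 120 N. Pads are 22 mm wide; open, the fingers measure 114 mm over their backs; the gripper's body (76 mm by 85 mm) begins 54 mm behind the grasp point. The pads swing forward as they close: fully open they stand 13 mm farther back than shut.
Start: joints at [-1.159, 0.091, 1.231, -0, 1.82, -0.057], TCP at [0.271, -0.535, 0.231] pointing down, gripper open.
Joint ranges: [-2.87, 2.87], [-0.86, 2.18], [0.17, 2.46], [-1.51, 4.65], [0.06, 2.69], [-2.65, 2.65]. Speed limits (rad/s): [2.57, 2.57, 3.01, 3.14, 3.14, 3.14].

### API

Orientations are given as a rotation vector (axis times angle).
In Python, from station import telemetry, optics, r gives the robot as it stands.
- The arm moves only by the tool step_arm, never from a script. Its argument "series" is a list of rows, each an object of numbers: "wx", "wy", "wz": the turn, a rotation vector about the tool's x, y, z in rad; "dx", "dy", "dz": the shift along the tool's x, y, z in units of 50 mm (1.0 is 50 mm); "grip": the closure, from -1 (fully open) to 1 (shut). In form: [{"wx": .., "wy": .., "wz": .., "dx": .., "dy": .., "dz": .., "grip": ..}, ...]. A call has 1 to 20 rows; each row shifts and turns the commanded pose from where the row before left it, along the tool's axes as they then stand; what a row does not reach is not made up. A row lasts 1/8 s, in which the tool goes at most 62.5 mm and 10.7 degrees, less where a joint would pass 70% of its speed; a pose out of reach is approached as far as the arm can. A call is refused whole if a number of a shift passes 1 or a number of a turn 0.188, either way. A call with a gripper value outside its range is refused whole. The fingers move at their own pace and stop on an object; "grip_force" is the grip in N (left out, the last holds). Time passes only in rows, so rows that do not move let the fingers close. It gives the time, the measured TCP pose, the force and the opening at its end, in the units of the state.
- telemetry.get_state(): the state, without advancing time (a new reading comes with each control period).
- optics.read_camera(name): name is "scene" or "top" or "wrist"; returns (picture, depth): 384x512x3 uint8, red, green, blue; 384x512 float32, m along the optical axis (not along the pixel's ray), 0 where there is no reading.
- optics.camera_params(name): a dict with "camera_matrix" (3x3 intrinsics, pixels), "view" (4x4, takes a point from world to camera coordinates); the wrist camera has in their place "hand_eye" (4x4, takes a point from camera to tool coordinates, whose origin is the TCP and whose axes are the tool frame's). Camera axes: x right, y up, looking along -z (the intrinsics and any distortion apply to the point x, -y, -z); pixel columns grow to the right and rows downward; lengths in m; the calibration is good to about 2 mm. A picture is of the moment at which its call begins: read the wrist's pose just before it. camera_params takes no time and is no camera call.
- r.hand_in(): hands the job in, once; it reports no verdict.
The state is a dict: "time": time; "q": joint angles; "dq": joint speeds; "effort": joint torques, N m; "tcp_pos": TCP position; "tool_rot": TCP orientation; "wrist_force": force on the tool from outside, world axes, zero at the start; "moment": the same for the moment, N m; "gripper_width": opening from 0.0 (shut) to 1.0 (fully open).
Only numpy, scipy, OpenCV 4.12 (cv2) and the standard library are available. Lean on these libraries where they do the work, as an engineer would, in place of code of your own. Each camera call takes 0.05 s, during which the arm holds its last target. There are 200 camera calls.

### The job

The bookend has slipped and the last binder of the row has slumped over against it. First push the binder back up until it stands upright, leaving the bookend where it is; then push the bookend along the counter towards the drawer tower until the whole row is closed up, with no gaps between the binders or beside the bookend. Only push with the fingers: lift and carry nothing, and leave the other things on the counter alone.

Things in the scene. Friction and masses are not known exactly. Their poses are not given: they have to be found in the camera images.
- tower: fixed grey desktop tower of four small drawers, 220 x 120 x 240 (x, y, z) mm; origin at the centre of its underside. The row of binders starts at its +y face (y = 60 in its frame) and runs along its +y axis: binder_a, binder_b, a gap, binder_c, bookend
- binder_a: dark grey ring binder standing in the row next to the tower, 180 deep (x), 45 thick (y), 210 tall (z) mm; origin at the centre of its underside, its own y axis points along the row away from the drawer tower, x across the row, z up; 0.7 kg
- binder_b: dark grey ring binder standing in the row next to binder_a, 180 deep (x), 60 thick (y), 210 tall (z) mm; origin at the centre of its underside, its own y axis points along the row away from the drawer tower, x across the row, z up; 0.9 kg
- binder_c: dark grey ring binder, last of the row, 180 deep (x), 50 thick (y), 210 tall (z) mm; origin at the centre of its underside, its own y axis points along the row away from the drawer tower, x across the row, z up when it stands. At the start it leans 20 to 36 degrees away from the tower, standing on one lower edge, its +y face resting on the bookend's top edge. About 0.5 kg
- foot_edge (a point): middle of the lower edge of binder_c's +y face, the edge it stands on while it leans. Pushed near its top towards the tower, the binder turns about this edge without sliding, with 1 to 3 N; leaning less than 13 degrees it falls upright by itself. It then stands about 4 to 22 mm short of binder_b
- top_edge (a point): middle of the upper edge of binder_c's +y face, 210 mm from foot_edge: push here towards the tower to stand the binder up. While the binder leans this edge is 165 to 200 mm above the counter, overhanging the bookend (110 mm tall); as the binder turns up, its opposite top edge, 50 mm farther, passes 216 mm height
- bookend: heavy grey L-shaped bookend, about 0.8 kg, loose; upright plate 120 wide (x), 10 thick (y 0 to 10), 110 tall; behind it, away from the row, a solid foot block 120 wide, 40 tall, y 10 to 85. Origin on the counter, mid-width, at the plate's row-side face; y points along the row away from the tower
- push_face (a point): centre of the far end face of the bookend's foot block (120 wide, 40 tall; 20 mm above the counter, y = 85 in the bookend's frame): push here towards the tower. Sliding takes 4 to 10 N, with the binder ahead of it 6 to 16 N; once the row is closed against the fixed tower the force rises sharply
- stapler: black stapler, 130 long x 34 x 52 mm; origin at the centre of its underside; leave alone
- tape: black tape dispenser, 130 long x 55 x 78 mm; origin at the centre of its underside; leave alone
- glue: glue stick standing upright, 28 diameter x 75 tall mm; origin at the centre of its underside; leave alone
- water1: clear water bottle, 64 diameter x 200 tall mm; origin at the centre of its underside; leave alone
- water2: clear water bottle, 64 diameter x 200 tall mm; origin at the centre of its underside; leave alone
- pens: dark pen cup, 72 diameter, pens up to 150 high mm; origin at the centre of its underside; leave alone
Things that resemble listed ones, but are neither listed nor needed, are in the scene too. Leave any yellow look-alike of the binder_c alone.

How it is judged:
On the way:
1. the slumped binder stands upright, within 5 degrees, and the bookend has not yet been moved (20 mm) (angle between binder_c's own z axis and vertical below 0.09 rad and distance of bookend from where it was at the start of the episode below 0.02 m), for 0.2 s.
At the end, for the whole second after the job is handed in: All three binders and the bookend stand upright (within 3.4 degrees) on the counter, square to the row; the gaps between tower and last binder add up to less than about 10 mm, the bookend's plate is within 6 mm of the last binder and opposite it (within 60 mm across the row); all at rest (angle between each of binder_c, binder_b, binder_a, bookend's own z axis and vertical below 0.06 rad and y of binder_c in the frame of tower between 0.18 and 0.2 m and y of bookend in the frame of binder_c between 0.02 and 0.031 m and x of bookend in the frame of binder_c between -0.06 and 0.06 m and x of binder_c in the frame of tower between -0.05 and 0.05 m and angle between the y axis of binder_c and the y axis of tower, either way round below 0.12 rad and angle between the y axis of bookend and the y axis of tower, either way round below 0.15 rad and height (world z) of each of bookend, binder_c below 0.006 m and linear speed of each of binder_c, bookend below 0.02 m/s); the robot touches nothing.
It fails at once if the last binder is lifted off the counter (height (world z) of binder_c above 0.035 m).
It fails at once if the last binder is knocked flat (angle between binder_c's own z axis and vertical above 0.9 rad).
It fails at once if the bookend is lifted or tipped (height (world z) of bookend above 0.015 m or angle between bookend's own z axis and vertical above 0.35 rad).
It fails at once if the other binders are lifted, tipped or moved by more than 25 mm (distance of any of binder_a, binder_b from where it was at the start of the episode above 0.025 m or angle between any of binder_a, binder_b's own z axis and vertical above 0.25 rad or height (world z) of any of binder_a, binder_b above 0.015 m).
It fails at once if something else on the counter is moved by more than 20 mm (distance of any of stapler, tape, glue, water1, water2, pens from where it was at the start of the episode above 0.02 m).
It also fails if it takes over 58 s, if anything falls off the work surface, if the arm or the gripper's body presses on something with over 40 N, if the wrist force passes 120 N, or if a joint passes its speed limit or range.

## Working session

There is one attempt and no reset: what is moved stays moved. The work goes in short steps, Python scripts to look and compute and a tool call to move; the robot and the scene stay as the last step left them, time stands still between calls to the robot, and variables do not carry over. Pictures are saved under pics/ and viewed, about 8 in all and at most 12, crops included, and the job is handed in when it is done.

Besides the shell and the picture viewer there is one more tool, called after "Emit:" by a JSON object that holds its "fn" and its "kwargs", one argument or row to a line. step_arm: Moves the arm, as the interface text tells. Its arguments: {"type":"object","properties":{"series":{"type":"array"},"grip_force":{"type":"number"}},"required":["series"]}

```bash
mkdir -p pics
cat > h.py <<'E'
import numpy as np, cv2
from scipy.spatial.transform import Rotation as R
from station import telemetry, optics, r
def cloud(name, st=None):
    img,d=optics.read_camera(name); p=optics.camera_params(name); K=np.array(p["camera_matrix"])
    v,u=np.mgrid[0:d.shape[0],0:d.shape[1]]
    P=np.stack([(u-K[0,2])/K[0,0]*d,-(v-K[1,2])/K[1,1]*d,-d],-1)
    if "view" in p: T=np.linalg.inv(np.array(p["view"]))
    else:
        T=np.eye(4);T[:3,:3]=R.from_rotvec(st["tool_rot"]).as_matrix();T[:3,3]=st["tcp_pos"];T=T@np.array(p["hand_eye"])
    W=P@T[:3,:3].T+T[:3,3]; W[d==0]=np.nan
    return img,d,W
E
python3 - <<'E'
from h import *
s=telemetry.get_state(); print(s)
print(R.from_rotvec(s["tool_rot"]).as_matrix().round(3))
for n in ["scene","top"]:
    img,d,W=cloud(n); np.savez(f"{n}.npz",img=img,W=W); cv2.imwrite(f"pics/{n}0.png",img[:,:,::-1])
    p=optics.camera_params(n); print(n,{k:np.array(v).round(3).tolist() for k,v in p.items()})
E
```

```text
{'time': 0.0, 'q': array([-1.15871010e+00,  9.18448816e-02,  1.23191177e+00,  1.54025661e-05,
        1.81981204e+00, -5.66874623e-02]), 'dq': array([ 3.84752244e-04,  4.52408497e-04,  8.93255109e-04, -3.23200090e-04,
        2.60825433e-05,  1.01909661e-03]), 'effort': array([ 5.16468481e-05, -4.58734488e+01, -4.18016982e+01, -5.14717016e-07,
        1.18395727e-02, -9.23452205e-06]), 'tcp_pos': array([ 0.27096673, -0.5349978 ,  0.23014463]), 'tool_rot': array([-0.46846455,  1.96247978, -1.95855422]), 'wrist_force': array([0.54192875, 0.34322785, 0.35462063]), 'moment': array([ 0.03007398, -0.00508789,  0.01927614]), 'gripper_width': 1.0002821110059803}
[[-0.892 -0.001  0.452]
 [-0.452  0.002 -0.892]
 [-0.    -1.    -0.002]]
scene {'camera_matrix': [[462.657, 0.0, 265.032], [0.0, 462.657, 192.585], [0.0, 0.0, 1.0]], 'view': [[-0.874, 0.486, -0.006, 0.341], [-0.462, -0.828, 0.318, 0.163], [0.15, 0.281, 0.948, -1.533], [0.0, 0.0, 0.0, 1.0]]}
top {'camera_matrix': [[451.771, 0.0, 258.552], [0.0, 451.771, 185.237], [0.0, 0.0, 1.0]], 'view': [[-0.003, -1.0, -0.005, 0.015], [0.991, -0.004, 0.132, -0.437], [-0.132, -0.004, 0.991, -1.439], [0.0, 0.0, 0.0, 1.0]]}
```

View pics/scene0.png

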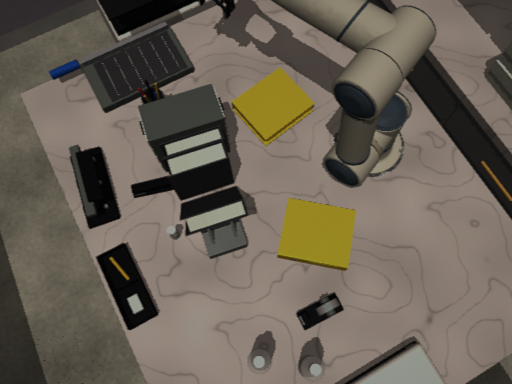

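View pics/top0.png

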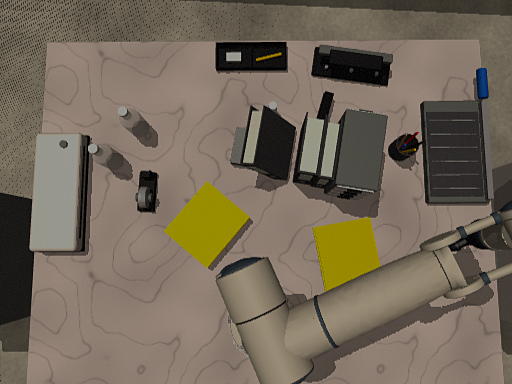

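The pictures show the row in the top view: tower at (360,150), binders a/b at (332,150)/(312,150), leaning dark binder_c at (268,140), and bookend foot at (238,147). The glue stick is at (273,105) beside binder_c, the stapler at (326,103), the tape at (147,190), and the bottles at (125,113) and (95,148). Possible look-alikes for binder_c are the yellow slabs at (207,225) and (347,255), which I exclude by colour and position, and binders a/b, which stand upright. Next I measure and crop.

Run:
```python
from h import *
z=np.load("top.npz");W=z["W"];img=z["img"]
c=cv2.resize(img[85:210,215:400],None,fx=4,fy=4,interpolation=cv2.INTER_CUBIC)
c=np.clip(c.astype(float)*1.6,0,255).astype(np.uint8)
cv2.imwrite("pics/crop0.png",c[:,:,::-1])
def rect(n,m):
    p=W[m][:,:2].astype(np.float32)*1000
    (cx,cy),(a,b),t=cv2.minAreaRect(p); print(n,len(p),"c",round(cx),round(cy),"size",round(a),round(b),"ang",round(t,1),"z",np.nanpercentile(W[m][:,2],[5,50,95]).round(3))
v,u=np.mgrid[0:384,0:512]
box=lambda a,b,c,d:(u>a)&(u<b)&(v>c)&(v<d)
Z=W[...,2]
rect("tower",box(325,400,90,210)&(Z>.23)&(Z<.25))
rect("ab",box(285,345,90,210)&(Z>.2)&(Z<.22))
rect("foot",box(220,260,100,200)&(Z>.033)&(Z<.047))
rect("glue",box(262,282,95,115)&(Z>.065)&(Z<.085))
rect("stap",box(310,340,85,118)&(Z>.025)&(Z<.07))
rect("tape",box(125,165,160,220)&(Z>.03))
rect("bot",box(80,165,90,190)&(Z>.05))
rect("pens",box(385,422,125,165)&(Z>.05))
for uu in range(225,305,5): print(uu,[tuple((W[vv,uu]*1000).round().astype(int)) if np.isfinite(W[vv,uu,0]) else None for vv in (125,145,160)])
```

```text
tower 3346 c 510 -276 size 121 229 ang 80.3 z [0.235 0.24  0.244]
ab 2011 c 515 -166 size 135 222 ang 88.9 z [0.201 0.205 0.212]
foot 348 c 507 93 size 34 244 ang 78.8 z [0.035 0.04  0.045]
glue 58 c 689 -33 size 23 28 ang 90.0 z [0.069 0.075 0.081]
stap 242 c 699 -207 size 30 93 ang 73.4 z [0.043 0.049 0.056]
tape 359 c 425 382 size 120 52 ang 0.2 z [0.04  0.058 0.078]
bot 1243 c 540 477 size 247 221 ang 2.4 z [0.053 0.129 0.201]
pens 417 c 554 -452 size 70 71 ang 4.1 z [0.055 0.087 0.144]
225 [(np.int64(645), np.int64(126), np.int64(4)), (np.int64(577), np.int64(125), np.int64(4)), (np.int64(526), np.int64(125), np.int64(1))]
230 [(np.int64(646), np.int64(109), np.int64(0)), (np.int64(578), np.int64(109), np.int64(-1)), (np.int64(518), np.int64(106), np.int64(42))]
235 [(np.int64(647), np.int64(93), np.int64(-3)), (np.int64(569), np.int64(90), np.int64(37)), (np.int64(519), np.int64(90), np.int64(38))]
240 [(np.int64(646), np.int64(76), np.int64(-1)), (np.int64(568), np.int64(73), np.int64(41)), (np.int64(492), np.int64(67), np.int64(181))]
245 [(np.int64(646), np.int64(59), np.int
[... 982 characters left out ...]
np.int64(-54), np.int64(114)), (np.int64(555), np.int64(-55), np.int64(95)), (np.int64(511), np.int64(-55), np.int64(80))]
285 [(np.int64(623), np.int64(-72), np.int64(82)), (np.int64(561), np.int64(-72), np.int64(69)), (np.int64(515), np.int64(-72), np.int64(54))]
290 [(np.int64(628), np.int64(-89), np.int64(66)), (np.int64(567), np.int64(-89), np.int64(41)), (np.int64(520), np.int64(-90), np.int64(30))]
295 [(np.int64(646), np.int64(-110), np.int64(-4)), (np.int64(576), np.int64(-109), np.int64(3)), (np.int64(526), np.int64(-108), np.int64(-3))]
300 [(np.int64(645), np.int64(-127), np.int64(2)), (np.int64(543), np.int64(-112), np.int64(148)), (np.int64(486), np.int64(-107), np.int64(208))]
```

View pics/crop0.png

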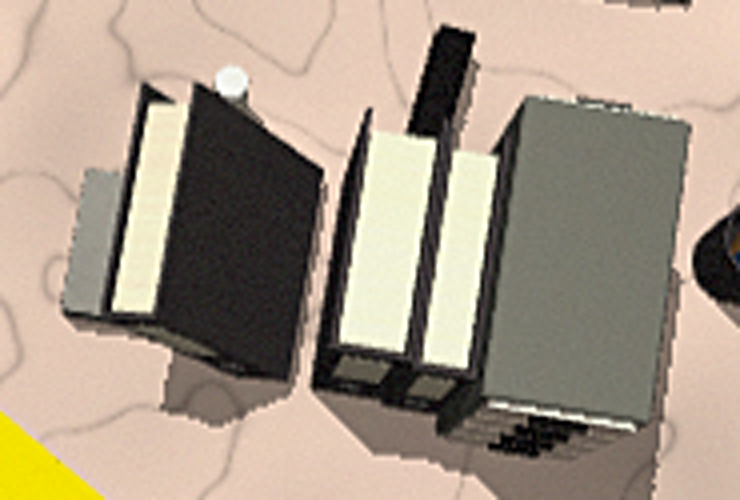

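Run:
```python
from h import *
z=np.load("top.npz");W=z["W"]
v,u=np.mgrid[0:384,0:512]; box=lambda a,b,c,d:(u>a)&(u<b)&(v>c)&(v<d); Z=W[...,2]
def plane(p):
    for _ in range(6):
        c=np.median(p,0) if 0 else p.mean(0); n=np.linalg.svd(p-c,full_matrices=False)[2][2]; n*=np.sign(n[1]); d=np.abs((p-c)@n); p=p[d<max(.008,np.median(d)*3)]
    return n,c,len(p)
p=W[box(264,292,110,175)&(Z>.035)&(Z<.18)]
n,c,k=plane(p); print("c -y face n",n.round(3),c.round(3),k,"lean",np.degrees(np.arcsin(-n[2])).round(1),"yaw",np.degrees(np.arctan2(-n[0],n[1])).round(1))
hy=n[:2]/np.linalg.norm(n[:2]); print("row dir",hy)
t=W[box(325,400,90,210)&(Z>.225)&(Z<.255)]
# robust rect of the tower, bookend foot, binders, in various yaws
for name,m in [("tower",box(335,400,90,210)&(Z>.228)&(Z<.252)),("ab",box(290,345,90,205)&(Z>.195)&(Z<.225)),("foot",box(228,246,120,165)&(Z>.03)&(Z<.05))]:
    q=W[m][:,:2]; best=None
    for a in np.radians(np.arange(-25,10,.5)):
        Y=np.array([-np.sin(a),np.cos(a)]);X=np.array([np.cos(a),np.sin(a)])
        e=[np.percentile(q@X,[1,99]),np.percentile(q@Y,[1,99])]
        A=np.ptp(e[0])*np.ptp(e[1])
        if best is None or A<best[0]: best=(A,np.degrees(a),e,X,Y)
    A,a,e,X,Y=best; ctr=X*e[0].mean()+Y*e[1].mean()
    print(name,len(q),"yaw",a.round(1),"size",np.ptp(e[0]).round(3),np.ptp(e[1]).round(3),"ctr",ctr.round(3))
# row frame with yaw -10
for yaw in (-10,):
    a=np.radians(yaw);X=np.array([np.cos(a),np.sin(a)]);Y=np.array([-np.sin(a),np.cos(a)])
    xr=W[...,:2]@X; yr=W[...,:2]@Y
    mid=510*.001*X[0]-.276*X[1]
    # profile: max height per 5mm of row y, strip around the centre
    m=(abs(xr-mid)<.05)&(Z<.26)&(yr<.25)&(yr>-.5)
    print("mid",mid)
    for k in range(-20,32):
        s=m&(abs(yr-k*.01)<.005)
        if s.sum()>3: print(k*10,np.percentile(Z[s]*1000,[5,50,95]).round().astype(int),end="; ")
```

```text
c -y face n [ 0.15   0.848 -0.508] [ 0.554 -0.046  0.109] 1422 lean 30.5 yaw -10.0
row dir [0.17378392 0.98478381]
tower 3369 yaw -9.5 size 0.22 0.118 ctr [ 0.509 -0.275]
ab 2177 yaw -8.5 size 0.195 0.109 ctr [ 0.516 -0.164]
foot 351 yaw -10.0 size 0.117 0.031 ctr [0.568 0.081]
mid 0.5501788510722989
-200 [236 240 244]; -190 [236 240 244]; -180 [236 240 245]; -170 [237 240 244]; -160 [236 240 244]; -150 [235 241 244]; -140 [236 240 244]; -130 [236 240 244]; -120 [197 211 239]; -110 [201 204 208]; -100 [201 204 208]; -90 [199 205 208]; -80 [195 208 213]; -70 [191 206 212]; -60 [200 204 209]; -50 [200 205 209]; -40 [201 205 209]; -30 [200 204 209]; -20 [  2 183 212]; -10 [-4  0  5]; 0 [-4  4 32]; 10 [29 40 48]; 20 [50 56 66]; 30 [65 75 81]; 40 [81 91 99]; 50 [ 99 108 116]; 60 [115 124 132]; 70 [133 141 151]; 80 [149 158 167]; 90 [167 175 183]; 100 [183 193 201]; 110 [196 202 209]; 120 [188 192 198]; 130 [181 186 190]; 140 [175 181 186]; 150 [175 181 186]; 160 [37 40 43]; 170 [35 40 46]; 180 [35 40 45]; 190 [35 40 45]; 200 [-5  1  5]; 210 [-7  0  5]; 220 [-7  0  5]; 230 [-4  1  5]; 240 [-5  0  6]; 250 [-5 -1  3];
```

Emit:
{"fn": "step_arm", "kwargs": {
  "series": [
    {"dy":-1,"wy":-0.1854,"grip":0},
    {"dy":-1,"wy":-0.1854,"grip":0},
    {"wy":-0.1854,"grip":0},
    {"wy":-0.1854,"grip":0},
    {"wy":-0.1854,"grip":0},
    {"grip":0},
    {"grip":0}
  ]
}}

```text
invalid input at $.series[0]: expected keys wx, wy, wz, dx, dy, dz, grip
```

Emit:
{"fn": "step_arm", "kwargs": {
  "series": [
    {"dx":-0.5,"dz":0.14,"grip":0},
    {"dx":-0.8,"dz":0.25,"grip":0},
    {"dx":-0.8,"dz":0.25,"grip":0},
    {"dx":-0.8,"dz":0.25,"grip":0},
    {"dx":-0.8,"dz":0.25,"grip":0},
    {"dx":-0.8,"dz":0.25,"grip":0},
    {"dx":-0.8,"dz":0.25,"grip":0},
    {"dx":-0.8,"dz":0.25,"grip":0},
    {"dx":-0.8,"dz":0.25,"grip":0},
    {"dx":-0.8,"dz":0.25,"grip":0},
    {"dx":-0.8,"dz":0.25,"grip":0},
    {"dx":-0.8,"dz":0.25,"grip":0},
    {"dx":-0.8,"dz":0.25,"grip":0},
    {"dx":-0.8,"dz":0.2,"grip":0},
    {"dx":-0.8,"dz":0.2,"grip":0},
    {"dx":-0.8,"dz":0.2,"grip":0},
    {"dx":-0.8,"dz":0.2,"grip":0},
    {"grip":0},
    {"grip":0}
  ]
}}

```text
invalid input at $.series[0]: expected keys wx, wy, wz, dx, dy, dz, grip
```

```bash
cat >> h.py <<'E'
def row(yaw=-10):
    s=telemetry.get_state(); a=np.radians(yaw);X=np.array([np.cos(a),np.sin(a)]);Y=np.array([-np.sin(a),np.cos(a)])
    M=R.from_rotvec(s["tool_rot"]).as_matrix()
    print("t",round(s["time"],2),"row x,y",(X@s["tcp_pos"][:2]).round(4),(Y@s["tcp_pos"][:2]).round(4),"z",s["tcp_pos"][2].round(4),"zdir",np.degrees(np.arctan2(M[1,2],M[0,2])).round(2),"ydir",M[:,1].round(3),"F",s["wrist_force"].round(2),"grip",round(s["gripper_width"],3)); return s
E
python3 -c "
from h import *
s=row(); img,d,W=cloud('wrist',s); cv2.imwrite('pics/w1.png',img[:,:,::-1])"
```

```text
t 0.1 row x,y 0.3598 -0.4799 z 0.2302 zdir -63.14 ydir [-0.001  0.002 -1.   ] F [0.1  0.2  0.49] grip 1.004
```

View pics/w1.png

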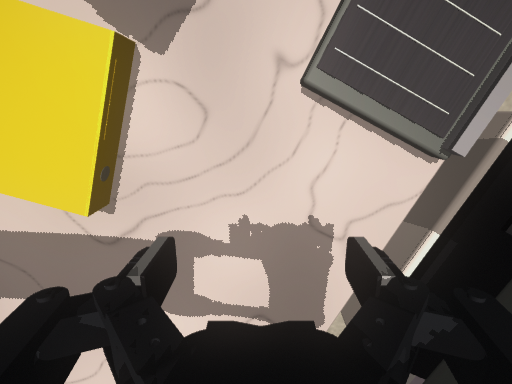

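Both calls were refused because every key is required, so the arm is still at its start. The wrist view shows the yellow slab at (50,110) and both fingers at (150,270) and (370,270). I am resending the rows with all keys.

Emit:
{"fn": "step_arm", "kwargs": {
  "series": [
    {"wx":0,"wy":-0.1854,"wz":0,"dx":0,"dy":-1,"dz":0,"grip":0},
    {"wx":0,"wy":-0.1854,"wz":0,"dx":0,"dy":-1,"dz":0,"grip":0},
    {"wx":0,"wy":-0.1854,"wz":0,"dx":0,"dy":0,"dz":0,"grip":0},
    {"wx":0,"wy":-0.1854,"wz":0,"dx":0,"dy":0,"dz":0,"grip":0},
    {"wx":0,"wy":-0.1854,"wz":0,"dx":0,"dy":0,"dz":0,"grip":0},
    {"wx":0,"wy":0,"wz":0,"dx":0,"dy":0,"dz":0,"grip":0},
    {"wx":0,"wy":0,"wz":0,"dx":0,"dy":0,"dz":0,"grip":0}
  ]
}}

```text
time: 1.02
tcp_pos: [0.2711, -0.5353, 0.3311]
tool_rot: [-1.119, 1.34, -1.339]
wrist_force: [0.7, -0.4, 0.3]
gripper_width: 0.504
```

Emit:
{"fn": "step_arm", "kwargs": {
  "series": [
    {"wx":0,"wy":0,"wz":0,"dx":-0.5,"dy":0,"dz":0.15,"grip":0},
    {"wx":0,"wy":0,"wz":0,"dx":-0.8,"dy":0,"dz":0.25,"grip":0},
    {"wx":0,"wy":0,"wz":0,"dx":-0.8,"dy":0,"dz":0.25,"grip":0},
    {"wx":0,"wy":0,"wz":0,"dx":-0.8,"dy":0,"dz":0.25,"grip":0},
    {"wx":0,"wy":0,"wz":0,"dx":-0.8,"dy":0,"dz":0.25,"grip":0},
    {"wx":0,"wy":0,"wz":0,"dx":-0.8,"dy":0,"dz":0.25,"grip":0},
    {"wx":0,"wy":0,"wz":0,"dx":-0.8,"dy":0,"dz":0.25,"grip":0},
    {"wx":0,"wy":0,"wz":0,"dx":-0.8,"dy":0,"dz":0.25,"grip":0},
    {"wx":0,"wy":0,"wz":0,"dx":-0.8,"dy":0,"dz":0.25,"grip":0},
    {"wx":0,"wy":0,"wz":0,"dx":-0.8,"dy":0,"dz":0.25,"grip":0},
    {"wx":0,"wy":0,"wz":0,"dx":-0.8,"dy":0,"dz":0.25,"grip":0},
    {"wx":0,"wy":0,"wz":0,"dx":-0.8,"dy":0,"dz":0.25,"grip":0},
    {"wx":0,"wy":0,"wz":0,"dx":-0.8,"dy":0,"dz":0.25,"grip":0},
    {"wx":0,"wy":0,"wz":0,"dx":-0.8,"dy":0,"dz":0.2,"grip":0},
    {"wx":0,"wy":0,"wz":0,"dx":-0.8,"dy":0,"dz":0.2,"grip":0},
    {"wx":0,"wy":0,"wz":0,"dx":-0.8,"dy":0,"dz":0.1,"grip":0},
    {"wx":0,"wy":0,"wz":0,"dx":-0.8,"dy":0,"dz":0.1,"grip":0},
    {"wx":0,"wy":0,"wz":0,"dx":0,"dy":0,"dz":0,"grip":0},
    {"wx":0,"wy":0,"wz":0,"dx":0,"dy":0,"dz":0,"grip":0}
  ]
}}

```text
time: 3.4
tcp_pos: [0.5714, 0.0866, 0.3312]
tool_rot: [-1.121, 1.338, -1.338]
wrist_force: [0.1, -0.5, 0.6]
gripper_width: 0.501
```

```bash
python3 -c "
from h import *
s=row()
img,d,W=cloud('top'); Z=W[...,2]
a=np.radians(-10);X=np.array([np.cos(a),np.sin(a)]);Y=np.array([-np.sin(a),np.cos(a)])
cv2.imwrite('pics/t2.png',cv2.resize(img[85:210,200:400],None,fx=4,fy=4)[:,:,::-1])
img,d,W=cloud('wrist',s); cv2.imwrite('pics/w2.png',img[:,:,::-1])
v,u=np.mgrid[0:384,0:512]; xr=W[...,:2]@X;yr=W[...,:2]@Y;Z=W[...,2]
m=(v<200)
for k in range(0,30):
  q=m&(abs(yr-k*.01)<.005)&(abs(xr-.55)<.04)
  if q.sum()>3: print(k*10,np.percentile(Z[q]*1000,[5,50,95]).round().astype(int),q.sum())
"
```

```text
t 3.4 row x,y 0.5477 0.1845 z 0.3312 zdir -10.1 ydir [-0. -0. -1.] F [ 0.11 -0.53  0.57] grip 0.501
120 [39 43 58] 251
130 [39 40 88] 304
140 [39 41 82] 361
150 [39 40 66] 359
160 [39 40 52] 366
170 [39 40 41] 309
180 [39 40 41] 359
190 [39 40 41] 314
200 [-1  1 40] 493
210 [-1  0  1] 289
220 [-1  0  1] 297
230 [-1  0  2] 300
240 [-1  0  1] 348
250 [-1  0  1] 298
260 [-2  0  1] 348
270 [-1  0  1] 328
280 [-1  0  1] 325
290 [-1  0  1] 363
```

View pics/w2.png

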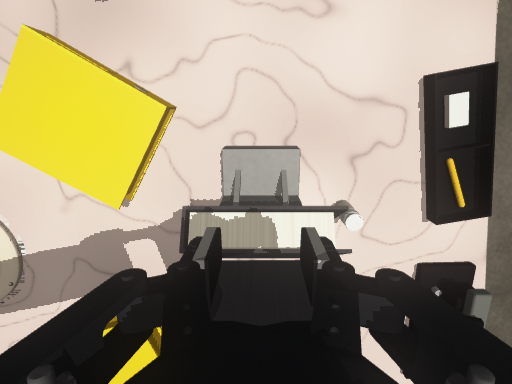

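The wrist view shows the bookend foot at (260,175), the binder_c top strip at (262,230), and the glue at (350,215). The tool is behind the top edge, square to the row and centred on it. Next I descend and start the push.

Emit:
{"fn": "step_arm", "kwargs": {
  "series": [
    {"wx":0,"wy":0,"wz":0,"dx":0,"dy":0.5,"dz":0,"grip":0},
    {"wx":0,"wy":0,"wz":0,"dx":0,"dy":0.8,"dz":0,"grip":0},
    {"wx":0,"wy":0,"wz":0,"dx":0,"dy":0.8,"dz":0,"grip":0},
    {"wx":0,"wy":0,"wz":0,"dx":0,"dy":0.8,"dz":0,"grip":0},
    {"wx":0,"wy":0,"wz":0,"dx":0,"dy":0.5,"dz":0,"grip":0},
    {"wx":0,"wy":0,"wz":0,"dx":0,"dy":0.2,"dz":0,"grip":0},
    {"wx":0,"wy":0,"wz":0,"dx":0,"dy":0,"dz":0,"grip":0}
  ]
}}

```text
time: 4.38
tcp_pos: [0.5714, 0.0863, 0.1515]
tool_rot: [-1.121, 1.338, -1.338]
wrist_force: [-0.6, -0.0, -0.3]
gripper_width: 0.499
```

Emit:
{"fn": "step_arm", "kwargs": {
  "series": [
    {"wx":0,"wy":0,"wz":0,"dx":0.1,"dy":0,"dz":0,"grip":0},
    {"wx":0,"wy":0,"wz":0,"dx":0.1,"dy":0,"dz":0,"grip":0},
    {"wx":0,"wy":0,"wz":0,"dx":0.1,"dy":0,"dz":0,"grip":0},
    {"wx":0,"wy":0,"wz":0,"dx":0.1,"dy":0,"dz":0,"grip":0},
    {"wx":0,"wy":0,"wz":0,"dx":0.1,"dy":0,"dz":0,"grip":0},
    {"wx":0,"wy":0,"wz":0,"dx":0.1,"dy":0,"dz":0,"grip":0},
    {"wx":0,"wy":0,"wz":0,"dx":0.1,"dy":0,"dz":0,"grip":0},
    {"wx":0,"wy":0,"wz":0,"dx":0.1,"dy":0,"dz":0,"grip":0},
    {"wx":0,"wy":0,"wz":0,"dx":0.1,"dy":0,"dz":0,"grip":0},
    {"wx":0,"wy":0,"wz":0,"dx":0.1,"dy":0,"dz":0,"grip":0},
    {"wx":0,"wy":0,"wz":0,"dx":0,"dy":0,"dz":0,"grip":0}
  ]
}}

```text
time: 5.75
tcp_pos: [0.5633, 0.0382, 0.154]
tool_rot: [-1.118, 1.335, -1.337]
wrist_force: [-2.0, 4.0, 9.0]
gripper_width: 0.499
```

```bash
python3 -c "
from h import *
s=row()
img,d,W=cloud('scene'); 
cv2.imwrite('pics/s3.png',cv2.resize(img[100:260,110:310],None,fx=4,fy=3.75)[:,:,::-1])"
```

```text
t 5.75 row x,y 0.5481 0.1355 z 0.154 zdir -10.0 ydir [ 0.004  0.002 -1.   ] F [-1.97  3.99  8.96] grip 0.499
```

View pics/s3.png

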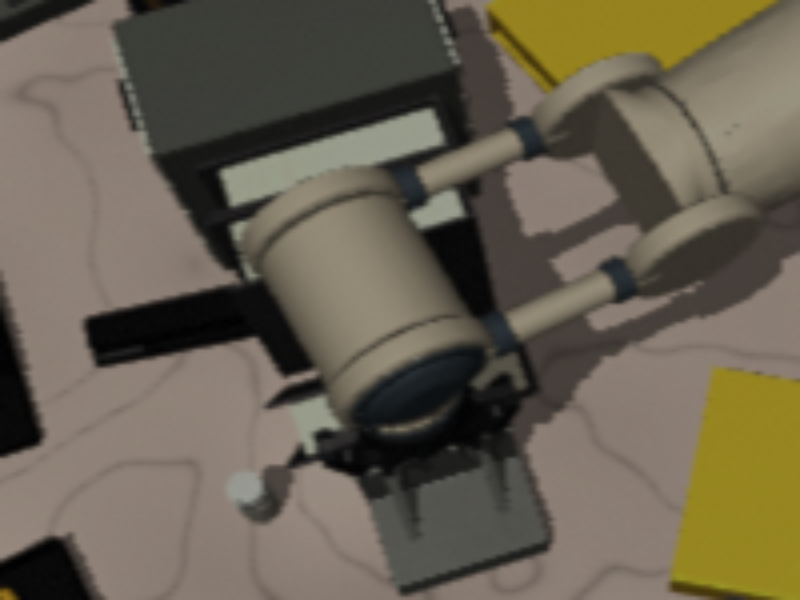

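The upward force of about 9 N, in the direction of the binder's top normal, suggests the gripper's knuckles are resting on the binder's top. The picture shows the hand over the binder at (420,440) and the bookend foot at (460,520), with the glue at (250,495) untouched. I raise about 22 mm in place and then check.

Emit:
{"fn": "step_arm", "kwargs": {
  "series": [
    {"wx":0,"wy":0,"wz":0,"dx":0,"dy":-0.1,"dz":0,"grip":0},
    {"wx":0,"wy":0,"wz":0,"dx":0,"dy":-0.1,"dz":0,"grip":0},
    {"wx":0,"wy":0,"wz":0,"dx":0,"dy":-0.1,"dz":0,"grip":0},
    {"wx":0,"wy":0,"wz":0,"dx":0,"dy":-0.14,"dz":0,"grip":0},
    {"wx":0,"wy":0,"wz":0,"dx":0,"dy":0,"dz":0,"grip":0},
    {"wx":0,"wy":0,"wz":0,"dx":0,"dy":0,"dz":0,"grip":0}
  ]
}}

```text
time: 6.55
tcp_pos: [0.5629, 0.0377, 0.1733]
tool_rot: [-1.121, 1.337, -1.337]
wrist_force: [1.0, 1.2, 0.1]
gripper_width: 0.5
```

```bash
python3 -c "
from h import *
s=row()
img,d,W=cloud('scene'); a=np.radians(-10);X=np.array([np.cos(a),np.sin(a)]);Y=np.array([-np.sin(a),np.cos(a)])
xr=W[...,:2]@X;yr=W[...,:2]@Y;Z=W[...,2]
for x0 in (.48,.62):
  print(x0)
  for k in range(-2,22):
    q=(abs(yr-k*.01)<.005)&(abs(xr-x0)<.015)&(Z<.23)
    if q.sum()>2: print(k*10,np.percentile(Z[q]*1000,[10,50,90]).round().astype(int),q.sum(),end='; ')
"
```

```text
t 6.55 row x,y 0.5478 0.1349 z 0.1733 zdir -10.03 ydir [ 0.  0. -1.] F [0.96 1.21 0.07] grip 0.5
0.48
-20 [103 203 210] 43; -10 [ 59 141 199] 184; 70 [-2  1  4] 9; 80 [-3 -1  2] 15; 90 [ -2 200 204] 50; 100 [  0 197 201] 41; 110 [ -3   5 197] 33; 120 [ -1  75 193] 60; 130 [-2  2 40] 28; 140 [-5  2 40] 30; 150 [-3  3 43] 28; 160 [-3  2 40] 33; 170 [-4  2 41] 23; 180 [-2  3 42] 32; 190 [-1  2 42] 31; 200 [-5  2 33] 40; 210 [-3  0  4] 32; 0.62
-20 [162 207 210] 16; -10 [  4 106 192] 190; 20 [68 71 71] 3; 30 [88 94 96] 3; 40 [114 116 118] 4; 50 [140 143 144] 3; 60 [161 163 168] 4; 70 [ -4   1 184] 13; 80 [ -2 203 215] 49; 90 [ -2 200 205] 52; 100 [ -4   3 200] 46; 110 [ -5   2 194] 40; 120 [ -4   3 194] 40; 130 [-3  1  6] 30; 140 [-3  0  5] 29; 150 [-3 -1  5] 28; 160 [-3  0  5] 29; 170 [-4  0  4] 27; 180 [-4  0  5] 29; 190 [-4  0  4] 30; 200 [-3  0  4] 34; 210 [-4  1  4] 30;
```

Contact is now clean: the edge is at row y ≈ 123 mm, z ≈ 194, leaning about 22°, with about 1.4 N. I continue the push.

Emit:
{"fn": "step_arm", "kwargs": {
  "series": [
    {"wx":0,"wy":0,"wz":0,"dx":0.1,"dy":0,"dz":0,"grip":0},
    {"wx":0,"wy":0,"wz":0,"dx":0.1,"dy":0,"dz":0,"grip":0},
    {"wx":0,"wy":0,"wz":0,"dx":0.1,"dy":0,"dz":0,"grip":0},
    {"wx":0,"wy":0,"wz":0,"dx":0.1,"dy":0,"dz":0,"grip":0},
    {"wx":0,"wy":0,"wz":0,"dx":0.1,"dy":0,"dz":0,"grip":0},
    {"wx":0,"wy":0,"wz":0,"dx":0.1,"dy":0,"dz":0,"grip":0},
    {"wx":0,"wy":0,"wz":0,"dx":0.1,"dy":0,"dz":0,"grip":0},
    {"wx":0,"wy":0,"wz":0,"dx":0.1,"dy":0,"dz":0,"grip":0},
    {"wx":0,"wy":0,"wz":0,"dx":0.1,"dy":0,"dz":0,"grip":0},
    {"wx":0,"wy":0,"wz":0,"dx":0.1,"dy":0,"dz":0,"grip":0},
    {"wx":0,"wy":0,"wz":0,"dx":0.1,"dy":0,"dz":0,"grip":0},
    {"wx":0,"wy":0,"wz":0,"dx":0.1,"dy":0,"dz":0,"grip":0},
    {"wx":0,"wy":0,"wz":0,"dx":0.1,"dy":0,"dz":0,"grip":0},
    {"wx":0,"wy":0,"wz":0,"dx":0.1,"dy":0,"dz":0,"grip":0},
    {"wx":0,"wy":0,"wz":0,"dx":0,"dy":0,"dz":0,"grip":0},
    {"wx":0,"wy":0,"wz":0,"dx":0,"dy":0,"dz":0,"grip":0},
    {"wx":0,"wy":0,"wz":0,"dx":0,"dy":0,"dz":0,"grip":0}
  ]
}}

```text
time: 8.72
tcp_pos: [0.5506, -0.0311, 0.1733]
tool_rot: [-1.121, 1.337, -1.337]
wrist_force: [-0.3, 0.1, -0.4]
gripper_width: 0.497
```

```bash
cat > prof.py <<'E'
from h import *
import sys
s=row()
img,d,W=cloud(sys.argv[1]); a=np.radians(-10);X=np.array([np.cos(a),np.sin(a)]);Y=np.array([-np.sin(a),np.cos(a)])
xr=W[...,:2]@X;yr=W[...,:2]@Y;Z=W[...,2]
np.savez("last.npz",img=img,W=W)
for x0 in (.48,.55,.61):
  print(x0)
  for k in range(-14,22):
    q=(abs(yr-k*.01)<.005)&(abs(xr-x0)<.015)&(Z<.25)
    if q.sum()>2: print(k*10,np.percentile(Z[q]*1000,[10,50,90]).round().astype(int),q.sum(),end='; ')
E
python3 prof.py scene
```

```text
t 8.72 row x,y 0.5477 0.065 z 0.1733 zdir -10.01 ydir [-0.  0. -1.] F [-0.31  0.09 -0.42] grip 0.497
0.48
-120 [205 215 227] 59; -110 [202 205 212] 37; -100 [200 205 208] 35; -90 [201 204 208] 32; -80 [204 207 210] 24; -70 [199 207 212] 52; -60 [200 203 206] 31; -50 [197 204 207] 33; -40 [201 205 207] 28; -30 [200 205 209] 9; 0 [198 202 207] 12; 10 [201 204 207] 33; 20 [202 204 207] 34; 30 [203 205 206] 16; 40 [ 63 148 208] 41; 50 [  1  73 160] 184; 60 [-3  0  3] 27; 70 [-4  0  2] 26; 80 [ -4   1 243] 33; 90 [-2  1  3] 15; 100 [-3  0  4] 20; 110 [-3  1  4] 18; 120 [ -2  58 111] 50; 130 [-1  2 41] 29; 140 [-1  1 43] 29; 150 [-1  4 40] 27; 160 [-2  4 40] 31; 170 [-2  3 42] 31; 180 [-2  3 40] 30; 190 [-3  2 41] 31; 200 [-4  2 28] 39; 210 [-4 -1  3] 31; 0.55
40 [ 23  79 136] 10; 50 [  2  67 130] 172; 60 [-3  0  3] 29; 70 [-4  0  3] 27; 80 [  0   3 245] 19; 110 [106 111 112] 8; 120 [ 42  88 111] 99; 130 [37 40 44] 32; 140 [36 40 42] 33; 150 [36 40 43] 32; 160 [36 40 44] 31; 170 [37 41 44] 33; 180 [37 40 45] 33; 190 [36 40 44] 36; 200 [-2  9 38] 60; 210 [-3  1  3] 31; 0.61
-140 [238 241 245] 13; -130 [239 241 242] 8; -120 [208 222 241] 43; -110 [193 203 207] 16; -100 [202 203 206] 11; -90 [201 205 207] 12; -80 [201 206 209] 11; -70 [201 207 212] 26; -60 [201 203 207] 18; -50 [202 204 207] 19; -40 [200 203 206] 20; -30 [202 205 208] 21; -20 [204 206 209] 12; -10 [194 204 209] 17; 0 [201 206 211] 25; 10 [202 204 207] 30; 20 [202 204 207] 39; 30 [200 205 206] 17; 40 [ 86 163 209] 17; 50 [  3  75 154] 194; 60 [-4  0  4] 29; 70 [-3  0  4] 28; 80 [ -4   1 242] 31; 90 [-5  0  3] 13; 100 [-5  0  3] 13; 110 [-3  0 96] 22; 120 [ -2  57 110] 52; 130 [-3  4 41] 26; 140 [-2  3 42] 29; 150 [-2  5 42] 29; 160 [-3  4 40] 31; 170 [-1  4 41] 29; 180 [-3  4 41] 32; 190 [-3  2 42] 28; 200 [-4  2 39] 43; 210 [-4 -1  4] 32;
```

binder_c now stands upright: its face is vertical at row y ≈ 47 mm, its top at z ≈ 205, and the bookend's far end is still at about 198. Next I move back over the bookend and down behind the push face.

Emit:
{"fn": "step_arm", "kwargs": {
  "series": [
    {"wx":0,"wy":0,"wz":0,"dx":-0.4,"dy":-0.2,"dz":0,"grip":0},
    {"wx":0,"wy":0,"wz":0,"dx":-0.8,"dy":0,"dz":0,"grip":0},
    {"wx":0,"wy":0,"wz":0,"dx":-0.8,"dy":0,"dz":0,"grip":0},
    {"wx":0,"wy":0,"wz":0,"dx":-0.8,"dy":0,"dz":0,"grip":0},
    {"wx":0,"wy":0,"wz":0,"dx":-0.6,"dy":0,"dz":-0.04,"grip":0},
    {"wx":0,"wy":0,"wz":0,"dx":0,"dy":0.4,"dz":0,"grip":0},
    {"wx":0,"wy":0,"wz":0,"dx":0,"dy":0.8,"dz":0,"grip":0},
    {"wx":0,"wy":0,"wz":0,"dx":0,"dy":0.8,"dz":0,"grip":0},
    {"wx":0,"wy":0,"wz":0,"dx":0,"dy":0.8,"dz":0,"grip":0},
    {"wx":0,"wy":0,"wz":0,"dx":0,"dy":0.4,"dz":0,"grip":0},
    {"wx":0,"wy":0,"wz":0,"dx":0,"dy":0.15,"dz":0,"grip":0},
    {"wx":0,"wy":0,"wz":0,"dx":0,"dy":0,"dz":0,"grip":0}
  ]
}}

```text
time: 10.28
tcp_pos: [0.5787, 0.1365, 0.0166]
tool_rot: [-1.12, 1.336, -1.337]
wrist_force: [-0.3, -0.4, -0.2]
gripper_width: 0.498
```

```bash
python3 -c "
from h import *
s=row()
img,d,W=cloud('wrist',s); cv2.imwrite('pics/w4.png',img[:,:,::-1])
img,d,W=cloud('top'); cv2.imwrite('pics/t4.png',cv2.resize(img[85:210,200:400],None,fx=4,fy=4)[:,:,::-1])"
```

```text
t 10.28 row x,y 0.5462 0.2349 z 0.0166 zdir -10.03 ydir [ 0.001  0.    -1.   ] F [-0.3  -0.43 -0.15] grip 0.498
```

View pics/t4.png

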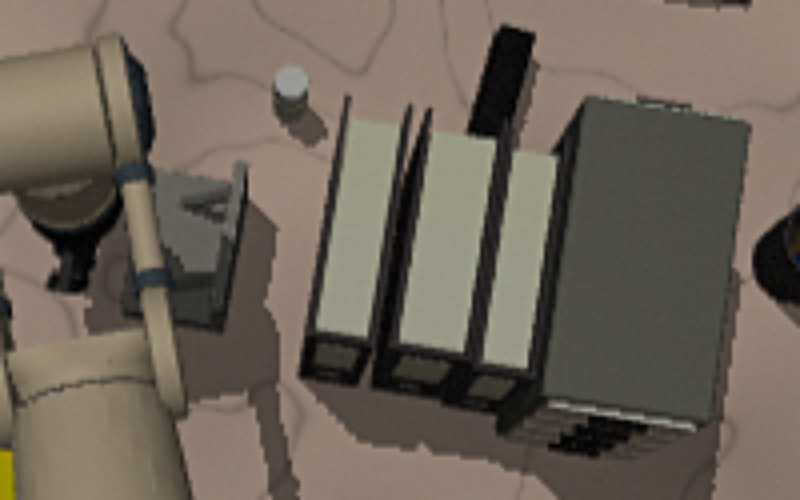

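The picture shows binder_c upright at (355,230) with a thin gap to binder_b at (395,240). The bookend is clear at (190,245) and the glue at (290,95) is untouched. The fingers are behind the foot, so I push the bookend.

Emit:
{"fn": "step_arm", "kwargs": {
  "series": [
    {"wx":0,"wy":0,"wz":0,"dx":0.2,"dy":0,"dz":0,"grip":0},
    {"wx":0,"wy":0,"wz":0,"dx":0.2,"dy":0,"dz":0,"grip":0},
    {"wx":0,"wy":0,"wz":0,"dx":0.1,"dy":0,"dz":0,"grip":0},
    {"wx":0,"wy":0,"wz":0,"dx":0.1,"dy":0,"dz":0,"grip":0},
    {"wx":0,"wy":0,"wz":0,"dx":0.1,"dy":0,"dz":0,"grip":0},
    {"wx":0,"wy":0,"wz":0,"dx":0.1,"dy":0,"dz":0,"grip":0},
    {"wx":0,"wy":0,"wz":0,"dx":0.1,"dy":0,"dz":0,"grip":0},
    {"wx":0,"wy":0,"wz":0,"dx":0.1,"dy":0,"dz":0,"grip":0},
    {"wx":0,"wy":0,"wz":0,"dx":0.1,"dy":0,"dz":0,"grip":0},
    {"wx":0,"wy":0,"wz":0,"dx":0.1,"dy":0,"dz":0,"grip":0},
    {"wx":0,"wy":0,"wz":0,"dx":0.1,"dy":0,"dz":0,"grip":0},
    {"wx":0,"wy":0,"wz":0,"dx":0.1,"dy":0,"dz":0,"grip":0},
    {"wx":0,"wy":0,"wz":0,"dx":0.1,"dy":0,"dz":0,"grip":0},
    {"wx":0,"wy":0,"wz":0,"dx":0.1,"dy":0,"dz":0,"grip":0},
    {"wx":0,"wy":0,"wz":0,"dx":0.1,"dy":0,"dz":0,"grip":0},
    {"wx":0,"wy":0,"wz":0,"dx":0.1,"dy":0,"dz":0,"grip":0},
    {"wx":0,"wy":0,"wz":0,"dx":0,"dy":0,"dz":0,"grip":0}
  ]
}}

```text
time: 12.5
tcp_pos: [0.5627, 0.0483, 0.0161]
tool_rot: [-1.12, 1.337, -1.336]
wrist_force: [-0.3, 4.6, 1.2]
gripper_width: 0.498
```

```bash
python3 prof.py top; python3 -c "
import numpy as np,cv2
i=np.load('last.npz')['img'];cv2.imwrite('pics/t5.png',cv2.resize(i[85:210,200:400],None,fx=4,fy=4)[:,:,::-1])"
```

```text
t 12.5 row x,y 0.5458 0.1453 z 0.0161 zdir -10.02 ydir [ 0.001  0.001 -1.   ] F [-0.26  4.62  1.24] grip 0.498
0.48
-140 [238 241 243] 37; -130 [237 241 243] 40; -120 [201 210 237] 55; -110 [199 204 207] 35; -100 [202 205 208] 37; -90 [202 205 208] 39; -80 [201 208 213] 30; -70 [194 205 211] 37; -60 [202 205 208] 34; -50 [200 203 208] 34; -40 [201 205 208] 36; -30 [200 203 206] 33; -20 [ 13 178 209] 65; -10 [ -5   1 210] 12; 0 [190 205 210] 36; 10 [199 203 208] 35; 20 [201 204 207] 35; 30 [200 204 207] 34; 40 [  2 205 212] 34; 50 [ -3  13 110] 43; 60 [  2  34 106] 13; 90 [-2  3 39] 28; 100 [-4  5 41] 32; 110 [-2  3 42] 33; 120 [-4  5 42] 32; 130 [ -1   6 118] 40; 140 [ -3   6 122] 46; 150 [ -2   4 120] 43; 160 [ -2   0 104] 31; 170 [-3  1  6] 28; 180 [-2  0  5] 26; 190 [-3 -1  4] 24; 0.55
-140 [237 240 242] 37; -130 [236 240 243] 40; -120 [200 210 237] 50; -110 [201 204 207] 35; -100 [201 204 207] 35; -90 [201 205 207] 35; -80 [202 209 214] 32; -70 [197 206 212] 39; -60 [201 204 208] 34; -50 [199 205 208] 36; -40 [201 203 205] 35; -30 [201 204 207] 34; -20 [ 27 180 210] 62; -10 [207 209 210] 3; 0 [185 206 212] 36; 10 [201 205 206] 34; 20 [202 204 208] 37; 30 [202 205 207] 35; 40 [ 28 203 211] 34; 50 [  0 109 114] 27; 60 [ 39  43 110] 28; 70 [39 41 45] 24; 100 [37 38 42] 15; 110 [ 35  41 170] 29; 120 [36 39 43] 7; 170 [-1  1  2] 4; 180 [-3  1  2] 8; 190 [-4  1  4] 20; 200 [-3  0  4] 25; 210 [-5 -1  3] 12; 0.61
-140 [238 240 242] 35; -130 [238 240 244] 38; -120 [199 212 238] 53; -110 [201 205 208] 30; -100 [202 204 207] 34; -90 [202 204 207] 30; -80 [201 206 213] 33; -70 [196 204 212] 37; -60 [200 204 207] 31; -50 [200 204 208] 35; -40 [201 205 208] 35; -30 [202 205 208] 34; -20 [ 28 184 209] 60; 0 [188 206 213] 39; 10 [201 204 206] 35; 20 [201 204 206] 34; 30 [201 204 207] 36; 40 [ 41 203 211] 38; 50 [ -3  57 112] 14; 60 [ -2  37 107] 13; 70 [ 0 38 43] 16; 80 [-5 41 44] 11;
```

View pics/t5.png

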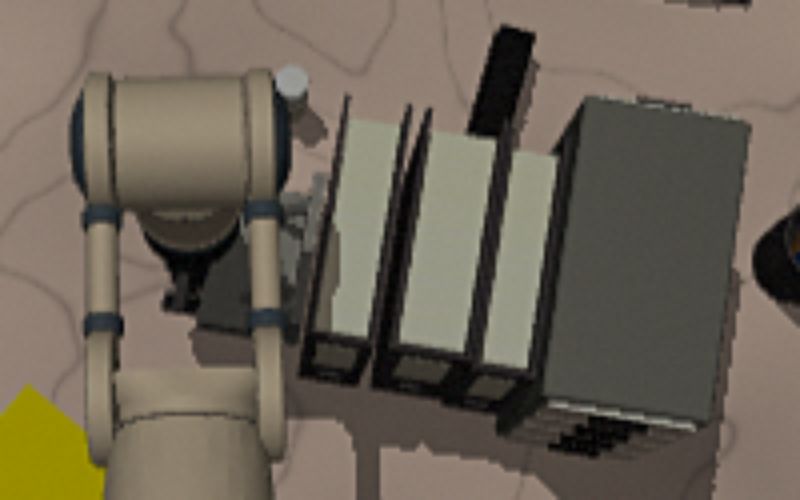

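The bookend has slid squarely and is about to meet binder_c (plate at about (318,230)). I continue with finer steps.

Emit:
{"fn": "step_arm", "kwargs": {
  "series": [
    {"wx":0,"wy":0,"wz":0,"dx":0.06,"dy":0,"dz":0,"grip":0},
    {"wx":0,"wy":0,"wz":0,"dx":0.06,"dy":0,"dz":0,"grip":0},
    {"wx":0,"wy":0,"wz":0,"dx":0.06,"dy":0,"dz":0,"grip":0},
    {"wx":0,"wy":0,"wz":0,"dx":0.06,"dy":0,"dz":0,"grip":0},
    {"wx":0,"wy":0,"wz":0,"dx":0,"dy":0,"dz":0,"grip":0}
  ]
}}

```text
time: 13.18
tcp_pos: [0.5608, 0.0373, 0.0161]
tool_rot: [-1.12, 1.337, -1.335]
wrist_force: [1.5, 7.4, 0.7]
gripper_width: 0.494
```

Emit:
{"fn": "step_arm", "kwargs": {
  "series": [
    {"wx":0,"wy":0,"wz":0,"dx":0.04,"dy":0,"dz":0,"grip":0},
    {"wx":0,"wy":0,"wz":0,"dx":0,"dy":0,"dz":0,"grip":0}
  ]
}}

```text
time: 13.42
tcp_pos: [0.5605, 0.0355, 0.0161]
tool_rot: [-1.119, 1.337, -1.335]
wrist_force: [0.3, 7.6, 1.3]
gripper_width: 0.503
```

Emit:
{"fn": "step_arm", "kwargs": {
  "series": [
    {"wx":0,"wy":0,"wz":0,"dx":0.03,"dy":0,"dz":0,"grip":0},
    {"wx":0,"wy":0,"wz":0,"dx":0,"dy":0,"dz":0,"grip":0}
  ]
}}

```text
time: 13.68
tcp_pos: [0.5602, 0.0345, 0.016]
tool_rot: [-1.119, 1.337, -1.334]
wrist_force: [1.9, 8.7, 1.7]
gripper_width: 0.5
```

Emit:
{"fn": "step_arm", "kwargs": {
  "series": [
    {"wx":0,"wy":0,"wz":0,"dx":0.03,"dy":0,"dz":0,"grip":0},
    {"wx":0,"wy":0,"wz":0,"dx":0,"dy":0,"dz":0,"grip":0}
  ]
}}

```text
time: 13.92
tcp_pos: [0.5601, 0.0342, 0.0161]
tool_rot: [-1.117, 1.337, -1.332]
wrist_force: [3.0, 12.9, -0.0]
gripper_width: 0.498
```

Emit:
{"fn": "step_arm", "kwargs": {
  "series": [
    {"wx":0,"wy":0,"wz":0,"dx":0.03,"dy":0,"dz":0,"grip":0},
    {"wx":0,"wy":0,"wz":0,"dx":0,"dy":0,"dz":0,"grip":0}
  ]
}}

```text
time: 14.18
tcp_pos: [0.5599, 0.0334, 0.0161]
tool_rot: [-1.117, 1.338, -1.331]
wrist_force: [2.4, 14.9, -0.1]
gripper_width: 0.501
```

```bash
python3 prof.py top | cut -c1-900; python3 -c "
import numpy as np,cv2
i=np.load('last.npz')['img'];cv2.imwrite('pics/t6.png',cv2.resize(i[85:210,200:400],None,fx=4,fy=4)[:,:,::-1])"
```

```text
t 14.18 row x,y 0.5456 0.1301 z 0.0161 zdir -9.91 ydir [ 0.002  0.006 -1.   ] F [ 2.37 14.87 -0.15] grip 0.501
0.48
-140 [239 240 244] 37; -130 [238 241 245] 40; -120 [202 210 236] 53; -110 [201 204 207] 37; -100 [201 204 208] 36; -90 [203 206 208] 38; -80 [201 209 212] 32; -70 [192 205 209] 36; -60 [202 206 209] 34; -50 [201 205 209] 36; -40 [200 205 208] 33; -30 [200 204 207] 32; -20 [195 208 213] 35; -10 [196 204 209] 35; 0 [202 205 208] 36; 10 [200 203 207] 33; 20 [201 204 208] 36; 30 [  3 175 211] 42; 40 [  0  39 110] 31; 70 [-5  0 15] 18; 80 [-3  5 41] 35; 90 [-2  5 39] 33; 100 [-5  1 41] 30; 110 [-3  4 41] 34; 120 [ -1  24 124] 46; 130 [ -4   3 123] 47; 140 [ -3   2 117] 36; 150 [-4  0  4] 27; 160 [-5  0  5] 28; 170 [-4 -1  4] 26; 180 [-2  1  3] 7; 210 [-3  1  3] 17; 0.55
-140 [237 241 243] 37; -130 [236 240 243] 36; -120 [200 212 239] 53; -110 [202 205 208] 35; -100 [202 204 207] 40; -90 [200 204 206] 31; -80 [202 208 211] 33; -70 [196 204 211] 39; -60 [201 205 208] 34; -50 [199 203 207] 35; -40 [200 203 207] 34; -30 [202 204 208] 34; -20 [199 208 212] 36; -10 [195 204 209] 34; 0 [200 205 208] 37; 10 [201 205 208] 35; 20 [201 203 207] 35; 30 [109 197 212] 35; 40 [ 42 108 113] 31; 50 [36 40 43] 25; 80 [35 39 44] 12; 90 [ 38  41 159] 29; 100 [36 41 43] 12; 160 [-3  1  4] 7; 170 [-6  0  5] 14; 180 [-4  0  4] 28; 190 [-3  1  3] 16; 0.61
-140 [236 239 244] 37; -130 [237 241 242] 35; -120 [202 212 237] 52; -110 [200 203 208] 30; -100 [200 204 207] 33; -90 [202 205 207] 30; -80 [204 209 214] 31; -70 [196 205 209] 36; -60 [201 204 207] 34; -50 [202 205 207] 34; -40 [202 204 208] 36; -30 [201 204 209] 35; -20 [196 208 212] 33; -10 [178 204 210] 33; 0 [200 204 207] 36; 10 [201 204 207] 36; 20 [201 204 207] 33; 30 [113 206 211] 33; 40 [  8 109 114] 12; 50 [-1  6 41] 16; 60 [-4 39 43] 8;
```

View pics/t6.png

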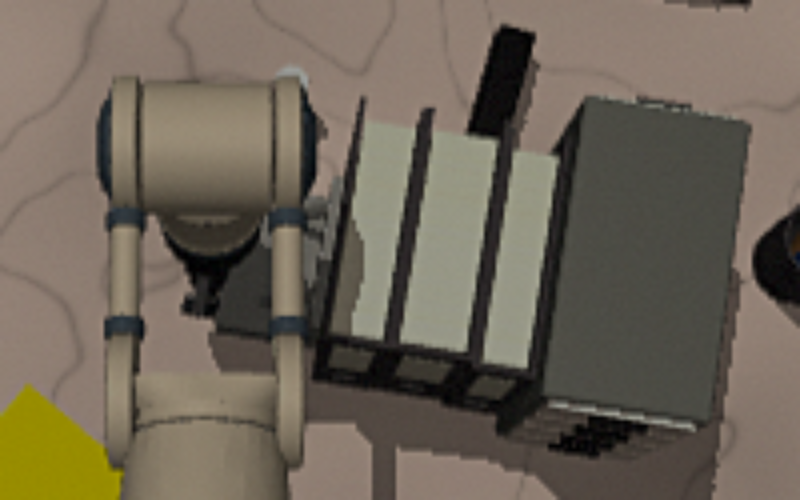

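The row looks closed (the seams at (408,220) and (490,230) are thin) and the force is rising at 15 N. I press slightly more to confirm.

Emit:
{"fn": "step_arm", "kwargs": {
  "series": [
    {"wx":0,"wy":0,"wz":0,"dx":0.03,"dy":0,"dz":0,"grip":0},
    {"wx":0,"wy":0,"wz":0,"dx":0,"dy":0,"dz":0,"grip":0}
  ]
}}

```text
time: 14.48
tcp_pos: [0.5598, 0.0327, 0.0161]
tool_rot: [-1.116, 1.338, -1.33]
wrist_force: [2.9, 16.9, 0.6]
gripper_width: 0.5
```

Emit:
{"fn": "step_arm", "kwargs": {
  "series": [
    {"wx":0,"wy":0,"wz":0,"dx":0.03,"dy":0,"dz":0,"grip":0},
    {"wx":0,"wy":0,"wz":0,"dx":0,"dy":0,"dz":0,"grip":0}
  ]
}}

```text
time: 14.72
tcp_pos: [0.5598, 0.0326, 0.0162]
tool_rot: [-1.114, 1.338, -1.328]
wrist_force: [4.9, 22.5, -1.1]
gripper_width: 0.498
```

The motion has stalled (0.1 mm) while the force jumped to 22 N, so the row is closed. I retreat.

Emit:
{"fn": "step_arm", "kwargs": {
  "series": [
    {"wx":0,"wy":0,"wz":0,"dx":-0.1,"dy":0,"dz":0,"grip":0},
    {"wx":0,"wy":0,"wz":0,"dx":-0.2,"dy":0,"dz":0,"grip":0},
    {"wx":0,"wy":0,"wz":0,"dx":-0.6,"dy":0,"dz":0,"grip":0},
    {"wx":0,"wy":0,"wz":0,"dx":-0.8,"dy":0,"dz":0,"grip":0},
    {"wx":0,"wy":0,"wz":0,"dx":-0.6,"dy":-0.4,"dz":0,"grip":0},
    {"wx":0,"wy":0,"wz":0,"dx":0,"dy":-0.8,"dz":0,"grip":0},
    {"wx":0,"wy":0,"wz":0,"dx":0,"dy":-0.8,"dz":0,"grip":0},
    {"wx":0,"wy":0,"wz":0,"dx":0,"dy":-0.8,"dz":0,"grip":0},
    {"wx":0,"wy":0,"wz":0,"dx":-0.3,"dy":-0.8,"dz":-0.8,"grip":0},
    {"wx":0,"wy":0,"wz":0,"dx":-0.3,"dy":-0.8,"dz":-0.8,"grip":0},
    {"wx":0,"wy":0,"wz":0,"dx":0,"dy":0,"dz":0,"grip":0},
    {"wx":0,"wy":0,"wz":0,"dx":0,"dy":0,"dz":0,"grip":0}
  ]
}}

```text
time: 16.23
tcp_pos: [0.5054, 0.1831, 0.2352]
tool_rot: [-1.122, 1.337, -1.338]
wrist_force: [0.8, -0.2, -0.7]
gripper_width: 0.498
```

```bash
python3 prof.py top | cut -c1-700
python3 - <<'E'
import numpy as np,cv2
z=np.load('last.npz');i=z['img'];W=z['W'];cv2.imwrite('pics/t7.png',cv2.resize(i[85:210,200:400],None,fx=4,fy=4)[:,:,::-1])
Z=W[...,2];v,u=np.mgrid[0:384,0:512]
q=W[(u>240)&(u<290)&(v>110)&(v<175)&(Z>.033)&(Z<.047)][:,:2]
a0=np.radians(-10);Y=np.array([-np.sin(a0),np.cos(a0)]);X=np.array([np.cos(a0),np.sin(a0)])
q=q[(abs(q@X-.546)<.07)&(abs(q@Y-.08)<.06)]
print("foot x",np.percentile(q@X,[1,99]).round(3),"y",np.percentile(q@Y,[1,99]).round(3))
m=(abs(W[...,:2]@Y-.01)<.025)&(Z>.195)&(Z<.22);print("binder c x",np.percentile((W[...,:2]@X)[m],[1,99]).round(3))
print(cv2.minAreaRect((q*1000).astype(np.float32)))
g=W[(Z>.065)&(Z<.085)&(u>262)&(u<282)&(v>95)&(v<115)];print("glue",g.mean(0).round(3))
E
```

```text
t 16.23 row x,y 0.4659 0.2681 z 0.2352 zdir -10.04 ydir [-0.    -0.001 -1.   ] F [ 0.76 -0.18 -0.67] grip 0.498
0.48
-140 [237 240 243] 39; -130 [235 239 242] 40; -120 [199 209 236] 52; -110 [202 205 208] 34; -100 [201 204 207] 36; -90 [201 204 208] 40; -80 [195 210 214] 35; -70 [198 203 207] 35; -60 [200 204 208] 33; -50 [199 204 206] 34; -40 [201 204 207] 32; -30 [202 205 208] 35; -20 [201 209 213] 36; -10 [190 204 208] 36; 0 [201 205 208] 35; 10 [198 205 208] 35; 20 [202 204 207] 36; 30 [  3 147 212] 47; 40 [ -3  14 111] 43; 50 [-1  4 41] 33; 60 [-1  4 42] 32; 70 [-1  2 39] 33; 80 [-3  3 41] 33; 90 [-2  3 41] 34; 100 [-2  4 40] 34; 110 [-3  2 39] 34; 120 [-2  2  5] 27; 130 [-3  0  4] 27; 140 [-4  0  3] 27; 150 [-4 -1  4] 26; 160 [-4  0  3] 30; 170 [-4  1  4] 26; 180 [-3  0  5] 27; 190 [-3  0  3] 27; 200
-140 [236 241 243] 38; -130 [238 241 244] 39; -120 [201 212 238] 54; -110 [201 204 206] 34; -100 [200 203 208] 35; -90 [201 204 208] 33; -80 [200 209 212] 32; -70 [195 203 209] 39; -60 [201 205 208] 35; -50 [201 205 208] 39; -40 [201 203 207] 33; -30 [200 204 207] 37; -20 [200 210 
[... 612 characters left out ...]
 208] 33; -50 [202 204 208] 32; -40 [201 205 208] 34; -30 [201 205 208] 34; -20 [190 209 212] 35; -10 [188 204 209] 33; 0 [202 205 207] 36; 10 [201 204 208] 33; 20 [202 205 209] 34; 30 [112 206 212] 35; 40 [  0 106 111] 12; 50 [-2 20 41] 16; 60 [-1 21 42] 18; 70 [-3 19 43] 18; 80 [-2 21 43] 18; 90 [ 0 35 43] 18; 100 [-2  3 43] 16; 110 [ 0 37 41] 19; 120 [-5 -1  4] 18; 130 [-3  0  3] 27; 140 [-3  1  5] 25; 150 [-4  1  5] 28; 160 [-4 -1  3] 25; 170 [-2  1  5] 26; 180 [-3  0  3] 26; 190 [-4 -1  2] 26; 200
foot x [0.486 0.604] y [0.042 0.116]
binder c x [0.062 0.626]
((550.3286743164062, -21.269317626953125), (84.10480499267578, 120.78900146484375), 80.44029235839844)
glue [ 0.69  -0.032  0.076]
```

View pics/t7.png

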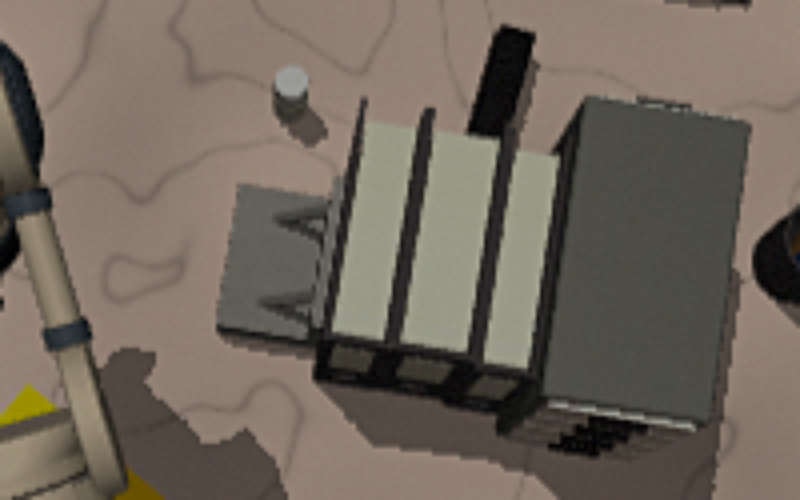

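The picture shows the row closed: the bookend plate at (325,250) is flush against binder_c, there are no gaps at (408,220) or (490,230), and the glue at (290,90) has not moved. The foot's far end is at row y ≈ 117 mm, against 118 mm expected for a closed row. I hand in.

```bash
python3 -c "
from station import r; print(r.hand_in())"
```

```text
the job is handed in; nothing more can be done
None
```

I pushed binder_c upright at its top edge, then pushed the bookend about 80 mm at its foot until the row closed up, and handed the job in at about 16 s.

- **Binder upright:** when binder_c stood up, the bookend's far end was still at about 198 mm along the row, so it had not moved measurably.
- **Row closed:** at the end of the push the force jumped to about 22 N while the fingers moved only 0.1 mm.
- **Last picture:** it shows no visible gaps. The bookend's far end is at about 117 mm, against 118 mm expected for a closed row, and its yaw is about −9.6° against −10° for the row.
- **Other things:** the glue measures within about 1 mm of its start. The stapler looks unmoved, the tape, bottles and pens were not measured again, and the arm was clear of everything.

**What went wrong or disagreed:**
- The first two move calls were refused for missing keys, so nothing moved.
- At the first contact the gripper's knuckles rested on the binder's top with about 9 N. I raised the tool 22 mm and the contact was clean after that.
- One check, binder_c's extent across the row, was spoiled because the arm was included in the measurement. I judged its position across the row from the picture only.

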